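# Hang a stone card on the anti-lift security hook

### The arm

A 6-joint arm with a two-finger parallel gripper is mounted at the origin on the work surface; the furniture and walls round the work are solid. World frame = base frame: x ahead of the robot, y to its left, z up, the work surface at z = 0. Lengths are in mm, angles in rad, forces in N, time in s.
With the tool pointing down it reaches from about 275 to 725 mm from the base axis. Payload 15.9 kg.
Tool frame: the origin (TCP) lies at the very end of the fingers, on their centre line; the grasp point (between the pads) lies hold_point_z behind it (hold_point_z is the distance from the TCP to the grasp point, in mm); z points along the fingers, y is the direction in which the jaws open and shut (so a half turn about z gives the same grasp; the last joint's range is limited). The gripper opens to 85 mm and grips with 20 to 120 N. Pads are 22 mm wide; open, the fingers measure 114 mm over their backs; the gripper's body (76 mm by 85 mm) begins 54 mm behind the grasp point. The pads swing forward as they close: fully open they stand 13 mm farther back than shut.
Start: joints at [1.122, 0.213, -0.034, 1.323, 0, 1.571], TCP at [216.934, 450.472, 200.206] pointing down, gripper open.
Joint ranges: [-2.98, 2.98], [-0.74, 1.72], [-1.14, 1.35], [-2.1, 2.04], [-1.57, 1.44], [-3.14, 3.14]. Speed limits (rad/s): [1.89, 1.89, 2.39, 2.57, 3.14, 3.14].

### API

Orientations are given as a 3x3 rotation matrix whose columns are the frame's x, y, z axes.
In Python, from rig import * gives the robot as it stands. The module is installed in compiled form; this text tells all that it offers.
- The arm moves only by the shell command python3 -m handwheel 'ROWS'. ROWS is JSON, a list of rows, each an object with "claw": the opening in per cent of the stroke, from 0 (shut) to 100 (fully open); "travel": the shift along the tool's x, y, z in mm, a list of three; "twist": the turn, a rotation vector about the tool's x, y, z in degrees, a list of three. In form: [{"claw": claw, "travel": [dx, dy, dz], "twist": [ax, ay, az]}, ...]. A call has exactly 5 rows; each row shifts and turns the commanded pose from where the row before left it, along the tool's axes as they then stand; what a row does not reach is not made up. A row lasts 1/10 s, in which the tool goes at most 50 mm and 8.59 degrees, less where a joint would pass 70% of its speed; a pose out of reach is approached as far as the arm can. A call is refused whole if a number of a shift passes 50 or a number of a turn 8.59, either way. A call with a gripper value outside its range is refused whole. The fingers move at their own pace and stop on an object; the grip force is fixed at half the most. Time passes only in rows, so rows that do not move let the fingers close, or fill a call up. It gives the time, the measured TCP pose, the force and the opening at its end, in the units of the state.
- state(): the state, without advancing time (a new reading comes with each control period).
- snapshot(name): name is "scene" or "top"; returns a dict with "image" (480x640x3 uint8, red, green, blue), "range_z" (480x640 float32, mm along the optical axis (not along the pixel's ray), 0 where there is no reading), "mtx" (3x3 intrinsics, pixels), "extrinsics" (4x4, takes a point from camera to world coordinates). Camera axes: x right, y down, z forward; pixel columns grow to the right and rows downward; lengths in mm; the calibration is good to about 2 mm. A picture is of the moment at which its call begins.
- sign_off(): hands the job in, once; it reports no verdict.
The state is a dict: "time": time; "joint_positions": joint angles; "qvel": joint speeds; "effort": joint torques, N m; "ee_pos": TCP position; "tcp_rot": TCP orientation; "ft_force": force on the tool from outside, world axes, zero at the start; "ft_torque": the same for the moment, N m; "width": opening from 0.0 (shut) to 1.0 (fully open).
Only numpy, scipy, OpenCV 4.12 (cv2) and the standard library are available. Lean on these libraries where they do the work, as an engineer would, in place of code of your own. Each camera call takes 0.05 s, during which the arm holds its last target. There are 200 camera calls.

### The job

Take the card of emerald stones out of the wooden slot foot, put its eye over the peg of the security hook, lower it until it rests lightly on the peg, and slide it along the peg so that the eye lifts the keeper flap and goes on well past it (a finger's width) until the flap drops shut behind it. Then tug the card gently (some 5 N) back towards the peg's tip, square against the inside of the shut flap, to prove that it holds, and leave it hanging free. Never strain the hook (no push or pull over 15 N), and leave the palm stone, the gem jar and the loupe alone.

Things in the scene. Friction and masses are not known exactly. Their poses are not given: they have to be found in the camera images.
- stand: Fixed hook stand: dark steel foot 120x100x12 mm, aluminium post 18 mm square, 203 mm high, black clamp block carrying the hook. Origin: at the table under the middle of the post's front face; the peg points along its -x (roughly to the robot), z up. Hidden: the clamp is set so that the peg's axis lies 157 to 179 mm above the table, unmeasured; find it by touch. Holds firm. Never load it over 16 N.
- keeper (a joint): Angle of the keeper flap (rad): 0 = shut (hanging down on its stop), grows as the nose rises, stop at 0.9; an eye that passes raises it to about 0.2. It falls shut by its weight (90 g).
- card: Loose hanger with a card of green stones, about 190 g: 130 wide (y) x 13 thick (x) x 118 mm high (z). Origin: centre of its lower edge; z up, stones look to -x. At the top centre is the eye, an opening through x 24 mm wide, 68 to 104 mm above the lower edge, closed above by a bar 4 mm thick (x) and 6 mm high. Left and right of it two black rubber ears to grip by.
- eye (a point): Point on the underside of the eye's top bar, in the middle of its 4 mm thickness: 104 mm above the card's lower edge, y = 0, x = +1.5 mm of the card. Hung, this point rests on top of the peg (4 mm above its axis). Axes as the card's.
- left_ear (a point): Grip point in the left (+y) ear: 48 mm to the side of point eye and 2 mm lower. The ear is 10 mm thick (x), 28 mm wide (y), 68 to 118 mm above the card's lower edge; pinch it through its thickness (x) from above. The green cash box may stand close behind this ear.
- right_ear (a point): Grip point in the right (-y) ear, the mirror image of the left one, with clear room in front and behind: the better one to take.
- slot_foot: Fixed wooden foot, 52 (x) x 160 (y) x 26 mm, in which the card stands upright in a slot 17 mm wide, 140 mm long, floor 8 mm above the table. Origin at the centre of its underside, z up. Lift the card straight up by 20 mm or more to free it.
- palm_stone: Loose pink polished stone, 46 x 33 x 21 mm, origin at its underside; leave alone.
- gem_jar: Loose round black gem jar with a green stone, 33 mm across, 22 mm high, origin at its underside; leave alone.
- loupe: Loose folded loupe, 25 x 45 x 14 mm, origin at its underside; leave alone.
- peg_mean_tip (a point): Point of the stand on the peg's line at its tip, x = -118 mm, at the MEAN axis height of 168 mm; the real peg is up to 11 mm higher or lower. Peg: slippery steel, round, 8 mm in diameter, level and straight along the stand's x at y = 0, from here back to a black collar at x = -14 mm, which ends the room on it. Axes as the stand's.
- ramp_start (a point): Point of the stand under the flap's outer end, x = -94 mm, mean axis height. Here the shut flap has a blunt red plate, 32 mm wide, 12.5 to 26.5 mm above the peg's axis. From under it a ramp (prongs either side of the peg) falls inwards, from 14 mm above the axis at x = -91 mm to 1 mm below at -61 mm. An eye bar resting on the peg cams the flap up with a few N; carried over 2 mm higher it jams.
- flap_inside (a point): Point of the stand at the flap's square inner face, x = -59 mm, mean axis height; the eye must end between this face and the collar. The shut flap's arm, 24 mm wide, runs over the peg with its underside 19 mm above the axis, back to the hinge at x = -11 mm. From inside the flap stays shut under a pull.

How it is judged:
By the outcome, as a careful person would: the job done as asked, in the order asked, and still so for the second after the job is handed in, with the robot touching nothing.
It also fails if it takes over 58 s, if anything falls off the work surface, if the arm or the gripper's body presses on something with over 40 N, if the wrist force passes 120 N, or if a joint passes its speed limit or range.

## Working session

There is one attempt and no reset: what is moved stays moved. The work goes in short steps, Python scripts to look and compute and a shell command to move; the robot and the scene stay as the last step left them, time stands still between calls to the robot, and variables do not carry over. Pictures are saved under pics/ and viewed, about 8 in all and at most 12, crops included, and the job is handed in when it is done.

```bash
mkdir -p pics; cat > h.py <<'E'
from rig import *
import numpy as np, cv2
def snap(n,tag):
    s=snapshot(n); np.savez(f'pics/{tag}.npz',**s); cv2.imwrite(f'pics/{tag}.png',s['image'][:,:,::-1]); return s
def load(tag): return dict(np.load(f'pics/{tag}.npz'))
def pt(s,u,v,r=1):
    z=s['range_z'][v-r:v+r+1,u-r:u+r+1]; z=np.median(z[z>0])
    p=np.linalg.inv(s['mtx'])@[u*z,v*z,z]; return (s['extrinsics']@np.r_[p,1])[:3]
def proj(s,P):
    p=np.linalg.inv(s['extrinsics'])@np.r_[P,1]; q=s['mtx']@p[:3]; return q[:2]/q[2]
def cloud(s):
    z=s['range_z']; v,u=np.mgrid[:480,:640]
    p=np.stack([u*z,v*z,z],-1)@np.linalg.inv(s['mtx']).T
    return p@s['extrinsics'][:3,:3].T+s['extrinsics'][:3,3]
def st():
    s=state(); print('t',s['time'],'p',np.round(s['ee_pos'],1),'F',np.round(s['ft_force'],1),'w',round(s['width'],3)); print(np.round(s['tcp_rot'],3).tolist(), np.round(s['joint_positions'],2))
E
python3 - <<'E'
from h import *
for n in ('scene','top'):
    s=snap(n,n+'0'); print(n,np.round(s['extrinsics'],2).tolist(),s['mtx'].tolist())
print(state())
E
```

```text
scene [[-0.71, -0.45, 0.54, 9.41], [-0.71, 0.44, -0.55, 417.77], [0.01, -0.77, -0.63, 679.17], [0.0, 0.0, 0.0, 1.0]] [[498.3107801534868, 0.0, 315.74926871992074], [0.0, 498.3107801534868, 241.47651527550997], [0.0, 0.0, 1.0]]
top [[0.03, -1.0, 0.07, 414.72], [-1.0, -0.03, 0.01, -63.14], [-0.01, -0.07, -1.0, 1103.64], [0.0, 0.0, 0.0, 1.0]] [[442.8251399284405, 0.0, 319.38609197067876], [0.0, 442.8251399284405, 239.59147271510932], [0.0, 0.0, 1.0]]
{'time': 0.1, 'joint_positions': array([ 1.12197930e+00,  2.13295320e-01, -3.49484175e-02,  1.32350163e+00,
        1.10917887e-05,  1.57081195e+00]), 'qvel': array([-0.00032171, -0.00076371,  0.00208682, -0.00246319, -0.00066564,
       -0.00028182]), 'effort': array([-2.71127283e-04, -6.87251329e+01,  4.87805057e+01,  1.23064133e-02,
       -2.89812351e-05, -4.84867894e-05]), 'ee_pos': array([216.80898141, 450.19653289, 199.79049434]), 'tcp_rot': array([[-9.00954240e-01,  4.33913907e-01, -4.21783647e-04],
       [ 4.33914112e-01,  9.00953839e-01, -8.50239261e-04],
       [ 1.10769563e-05, -9.49044544e-04, -9.99999550e-01]]), 'ft_force': array([0.21724891, 0.10226371, 0.27042151]), 'ft_torque': array([-0.01520014,  0.04003184,  0.0083043 ]), 'width': 1.001480972535475}
```

View pics/scene0.png

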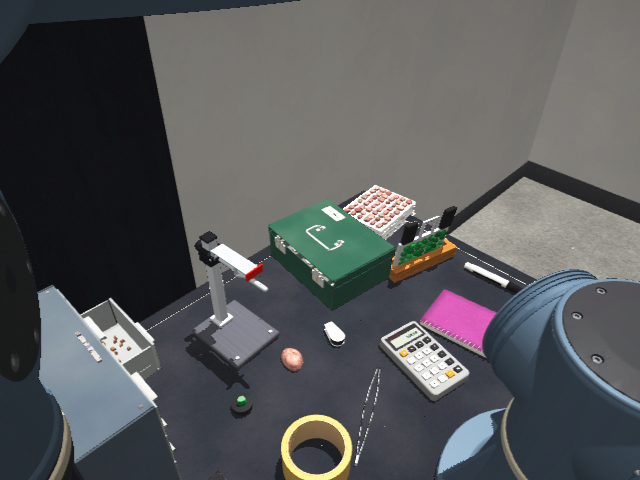

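View pics/top0.png

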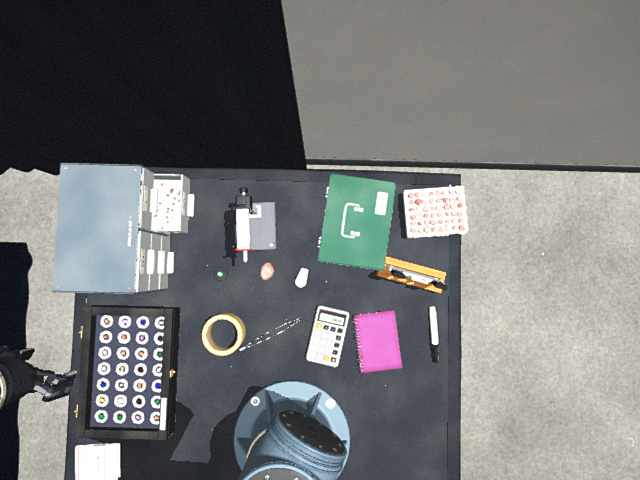

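The scene view shows the hook stand: red plate at about (255,271), peg tip at (266,289). The card stands in its orange foot at about (423,245), with the cash box behind its left end. The top view shows the peg near (245,255) and the foot near (412,275). I'll enlarge these.

```bash
python3 - <<'E'
from h import *
a=load('scene0');b=load('top0')
def c(s,u,v,w,h,k): return cv2.resize(s['image'][v:v+h,u:u+w,::-1],(w*k,h*k),interpolation=cv2.INTER_CUBIC)
# top-left: top stand; top-right: top foot ; bottom: scene stand, scene card
im=np.vstack([np.hstack([c(b,220,180,80,60+15,5),c(b,370,245,80,75,5)]),np.hstack([c(a,190,225,100,45+11,4)[:225],c(a,380,198,100,56,4)[:225]])])
cv2.imwrite('pics/c1.png',im); print(im.shape)
C=cloud(b); 
# orange foot mask
hsv=cv2.cvtColor(b['image'],cv2.COLOR_RGB2HSV)
def rect(m,n):
    P=C[m]; r=cv2.minAreaRect(P[:,:2].astype(np.float32)); print(n,m.sum(),r,np.round(np.percentile(P[:,2],[5,50,95]),1)); return P
reg=np.zeros((480,640),bool);reg[250:300,370:455]=1
m=reg&(C[...,2]>15)&(C[...,2]<33)&(hsv[...,0]<25)&(hsv[...,1]>120); rect(m,'foot')
m=reg&(C[...,2]>100)&(C[...,2]<150); P=rect(m,'cardtop')
reg=np.zeros((480,640),bool);reg[180:280,225:285]=1
m=reg&(C[...,2]>5)&(C[...,2]<20); rect(m,'steelfoot')
m=reg&(C[...,2]>150); P=rect(m,'hook')
m=reg&(C[...,2]>140)&(hsv[...,0]<8)&(hsv[...,1]>150); P=rect(m,'red'); 
C2=cloud(a);hs=cv2.cvtColor(a['image'],cv2.COLOR_RGB2HSV)
reg=np.zeros((480,640),bool);reg[255:285,240:270]=1
m=reg&(C2[...,2]>140)&((hs[...,0]<8)|(hs[...,0]>172))&(hs[...,1]>150)
P=C2[m];print('red scene',np.round(P.mean(0)),P.min(0),P.max(0))
for uv in [(252,282),(256,285),(260,287),(264,289)]: print(uv,np.round(pt(a,*uv,r=0),1))
for v in range(240,266,3): print(v,[np.round(C[v,u]).astype(int).tolist() for u in range(240,250,2)])
E
```

```text
(599, 800, 3)
foot 663 ((409.12371826171875, -280.1510009765625), (160.56973266601562, 52.14545440673828), 76.15782928466797) [21.8 25.5 28.9]
cardtop 192 ((397.0826416015625, -279.3622131347656), (122.55682373046875, 12.966692924499512), 76.2359390258789) [105.9 122.7 126.6]
steelfoot 1431 ((509.484375, 106.7489013671875), (247.66189575195312, 144.8712158203125), 1.6481434106826782) [ 7.1 11.8 17.9]
hook 864 ((463.9496765136719, 61.40870666503906), (244.5423583984375, 109.27140808105469), 44.35338592529297) [171.5 190.1 203.7]
red 9 ((450.9082336425781, 101.01933288574219), (1.6460833549499512, 31.648725509643555), 2.1403074264526367) [175.5 186.9 197.2]
red scene [442. 106. 191.] [  9.41244049  87.7649943  179.36291057] [448.45363102 417.76635322 679.16571938]
(252, 282) [448.3 106.8 168.6]
(256, 285) [439.4 106.5 168.4]
(260, 287) [432.2 105.  168.3]
(264, 289) [423.6 104.5 170. ]
240 [[470, 108, 191], [470, 104, 189], [470, 100, 192], [471, 96, 190], [471, 92, 189]]
243 [[464, 108, 191], [464, 104, 188], [464, 100, 189], [464, 95, 193], [464, 91, 190]]
246 [[458, 108, 190], [458, 104, 188], [458, 99, 193], [458, 95, 191], [458, 91, 190]]
249 [[451, 107, 195], [452, 103, 194], [452, 98, 196], [452, 94, 195], [452, 90, 195]]
252 [[452, 142, 3], [452, 138, -1], [446, 103, 169], [446, 98, 173], [452, 123, -4]]
255 [[444, 142, 0], [444, 137, 3], [440, 102, 172], [440, 98, 170], [445, 122, 2]]
258 [[437, 142, 0], [437, 137, 1], [434, 102, 171], [434, 97, 173], [437, 122, 2]]
261 [[429, 141, 5], [429, 137, 1], [427, 102, 169], [427, 97, 173], [430, 121, 5]]
264 [[422, 142, -1], [422, 136, 4], [422, 132, -2], [422, 127, 0], [422, 122, -4]]
```

View pics/c1.png

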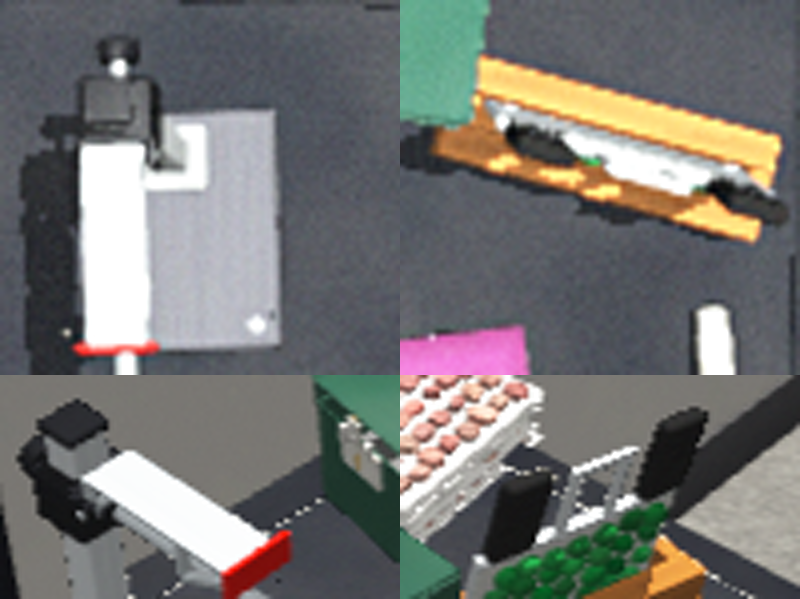

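```bash
python3 - <<'E'
from h import *
a=load('scene0');b=load('top0');Ct=cloud(b);Cs=cloud(a)
ex=np.array([.971,-.239]);ey=np.array([.239,.971]);o=np.array([409.1,-280.2])
for n,C,s in(('scene',Cs,a),('top',Ct,b)):
    hs=cv2.cvtColor(s['image'],cv2.COLOR_RGB2HSV)
    d=C[...,:2]-o; X=d@ex;Y=d@ey;Z=C[...,2]
    blk=hs[...,2]<70
    for nm,lo,hi in(('L',30,66),('R',-66,-30)):
        for z0 in range(70,130,10):
            m=blk&(abs(X)<40)&(Y>lo)&(Y<hi)&(Z>z0)&(Z<=z0+10)
            if m.sum()>4: print(n,nm,z0,m.sum(),'x',np.round(np.percentile(X[m],[5,50,95]),1),'y',np.round(np.percentile(Y[m],[3,50,97]),1))
    for z0 in range(30,130,10):
        m=(~blk)&(abs(X)<40)&(abs(Y)<25)&(Z>z0)&(Z<=z0+10)
        if m.sum()>4: print(n,'mid',z0,m.sum(),'x',np.round(np.percentile(X[m],[5,50,95]),1),'y',np.round(np.percentile(Y[m],[3,50,97]),1))
# arm centreline
Z=Ct[...,2]; m=(Z>182)&(Z<202)&(Ct[...,1]>60)&(Ct[...,1]<135)&(Ct[...,0]>450)&(Ct[...,0]<540)
P=Ct[m]; 
c=[]
for x in np.arange(455,530,6):
    q=P[abs(P[:,0]-x)<3]; y0,y1=q[:,1].min(),q[:,1].max(); c.append((x,(y0+y1)/2,y1-y0,np.median(q[:,2])))
c=np.round(c,1);print(c); print(np.polyfit(c[:,0],c[:,1],1))
m=(Z>155)&(Z<180)&(Ct[...,1]>85)&(Ct[...,1]<120)&(Ct[...,0]<452)&(Ct[...,0]>410); P=Ct[m];print('peg top',len(P),np.median(P,0),P.min(0),np.polyfit(P[:,0],P[:,1],1))
Z=Cs[...,2];m=(Z>150)&(Z<180)&(Cs[...,1]>90)&(Cs[...,1]<120)&(Cs[...,0]<446)&(Cs[...,0]>400); P=Cs[m];print('peg scene',len(P),np.median(P,0),P.min(0))
print(np.polyfit(P[:,0],P[:,1],1))
m=(Ct[...,2]>8)&(Ct[...,2]<17)&(Ct[...,0]>430)&(Ct[...,0]<560)&(Ct[...,1]>20)&(Ct[...,1]<130);print(cv2.minAreaRect(Ct[m][:,:2].astype(np.float32)))
E
```

```text
scene L 70 22 x [-18.7 -17.7  -9.2] y [36.3 50.3 60.4]
scene L 80 48 x [-20.4 -19.  -13.1] y [37.6 51.9 60.8]
scene L 90 42 x [-21.8 -20.6 -14. ] y [35.9 53.6 61.1]
scene L 100 49 x [-23.1 -21.5 -16.5] y [36.7 54.5 61.8]
scene L 110 60 x [-24.4 -22.9 -16.5] y [36.2 51.3 60.8]
scene L 120 45 x [-24.5 -20.6 -16.2] y [37.1 49.6 60.1]
scene R 70 27 x [-18.9 -17.  -12.3] y [-61.7 -43.8 -35.3]
scene R 80 42 x [-20.6 -18.7 -12.7] y [-59.4 -43.7 -35. ]
scene R 90 45 x [-21.5 -20.1 -13.1] y [-60.4 -42.2 -34.4]
scene R 100 45 x [-22.9 -21.6 -14.8] y [-59.7 -43.5 -35.6]
scene R 110 50 x [-24.7 -22.4 -17.6] y [-61.2 -42.9 -34.6]
scene R 120 45 x [-24.5 -20.5 -16.2] y [-61.1 -48.  -36.2]
scene mid 30 57 x [-14.3 -11.   -7.2] y [-20.3   3.4  20.8]
scene mid 40 62 x [-16.  -13.8 -10.2] y [-21.   -0.9  20.5]
scene mid 50 38 x [-18.4 -14.7  -9.8] y [-15.8   7.2  21.3]
scene mid 60 79 x [-18.1 -13.6 -10.9] y [-22.2  -1.2  21.8]
scene mid 70 71 x [-16.1 -13.2  -8.8] y [-22.1   0.1  22. ]
scene mid 80 26 x [-17.2 -15.7 -13.7] y [-20.3  -0.6  18.4]
scene mid 90 27 x [-18.5 -16.9 -13.9] y [-19.6  11.   16
[... 856 characters left out ...]
6.7 190.7]
 [461.  101.4  20.8 190.9]
 [467.  102.   21.5 190.1]
 [473.  102.   21.4 190.4]
 [479.  103.2  23.4 190.1]
 [485.  103.4  23.  190.7]
 [491.  103.8  23.7 190.9]
 [497.  104.1  23.4 190.4]
 [503.  104.2  22.9 190.1]
 [509.  104.6  23.2 190.4]
 [515.  104.6  23.3 190.2]
 [521.  104.8  23.4 190.3]
 [527.  107.1  26.3 190. ]]
[ 0.08141026 63.39679487]
peg top 41 [437.84690716  99.63106292 171.75860548] [427.34103793  95.49091994 163.2092529 ] [ 0.09839719 56.41617581]
peg scene 83 [433.2148845  104.43972542 169.95219911] [421.33533243  99.19029054 164.83373389]
[ 0.13418867 46.21205367]
((508.80615234375, 90.17597961425781), (101.24256134033203, 72.52337646484375), 2.837806463241577)
```

```bash

python3 -m handwheel '[{"claw":100,"travel":[-24.3,-31.2,1],"twist":[0,0,3.9]},{"claw":100,"travel":[-26.4,-29.5,1],"twist":[0,0,3.9]},{"claw":100,"travel":[-28.3,-27.6,1],"twist":[0,0,3.9]},{"claw":100,"travel":[-30.1,-25.6,1],"twist":[0,0,3.9]},{"claw":100,"travel":[-31.8,-23.5,1],"twist":[0,0,3.9]}]'
python3 -m handwheel '[{"claw":100,"travel":[-33.4,-21.3,1],"twist":[0,0,3.9]},{"claw":100,"travel":[-34.7,-19,1],"twist":[0,0,3.9]},{"claw":100,"travel":[-35.9,-16.6,1],"twist":[0,0,3.9]},{"claw":100,"travel":[-37,-14.1,1],"twist":[0,0,3.9]},{"claw":100,"travel":[-37.9,-11.5,1],"twist":[0,0,3.9]}]'
python3 -m handwheel '[{"claw":100,"travel":[-38.6,-8.9,1.5],"twist":[0,0,3.9]},{"claw":100,"travel":[-39.1,-6.3,1.5],"twist":[0,0,3.9]},{"claw":100,"travel":[-39.4,-3.6,1.5],"twist":[0,0,3.9]},{"claw":100,"travel":[-39.6,-0.9,1.5],"twist":[0,0,3.9]},{"claw":100,"travel":[-39.5,1.8,1.5],"twist":[0,0,3.9]}]'
python3 -m handwheel '[{"claw":100,"travel":[-39.3,4.5,2],"twist":[0,0,3.9]},{"claw":100,"travel":[-38.9,7.1,2],"twist":[0,0,3.9]},{"claw":100,"travel":[-38.4,9.8,2],"twist":[0,0,3.9]},{"claw":100,"travel":[-37.6,12.4,2],"twist":[0,0,3.9]},{"claw":100,"travel":[-36.7,14.9,2],"twist":[0,0,3.9]}]'
python3 - <<'E'
from h import *
st()
b=snap('top','top1');a=snap('scene','scene1')
c=lambda s,u,v,w,h,k: cv2.resize(s['image'][v:v+h,u:u+w,::-1],(w*k,h*k),interpolation=cv2.INTER_CUBIC)
cv2.imwrite('pics/c2.png',np.hstack([c(b,365,230,100,100,4),c(a,370,150,100,100,4)]))
plan([384,-323.5,150],-13.8,3)
E
```

```text
time: 0.6
ee_pos: [258.5, 255.6, 194.9]
tcp_rot: [[-0.703, 0.711, -0.0], [0.711, 0.703, -0.0], [-0.0, -0.0, -1.0]]
ft_force: [0.9, -0.1, 0.1]
width: 1.005
time: 1.1
ee_pos: [300.5, 62.3, 190.2]
tcp_rot: [[-0.425, 0.905, 0.0], [0.905, 0.425, 0.0], [-0.0, 0.0, -1.0]]
ft_force: [2.3, 0.1, 0.2]
width: 0.999
time: 1.6
ee_pos: [342.5, -131.4, 182.6]
tcp_rot: [[-0.098, 0.995, 0.0], [0.995, 0.098, 0.0], [0.0, 0.0, -1.0]]
ft_force: [1.2, 0.2, -0.0]
width: 1.004
time: 2.1
ee_pos: [384.7, -324.7, 172.3]
tcp_rot: [[0.24, 0.971, -0.0], [0.971, -0.24, 0.0], [0.0, -0.0, -1.0]]
ft_force: [0.6, 1.0, 0.8]
width: 1.0
t 2.1 p [ 384.7 -324.7  172.3] F [0.6 1.  0.8] w 1.0
[[0.24, 0.971, -0.0], [0.971, -0.24, 0.0], [0.0, -0.0, -1.0]] [-0.7   0.23 -0.09  1.26  0.    1.11]
yaw -14.01 step 7.2 twist z/row -0.07
[0.9, -0.5, 7.1]
[0.9, -0.5, 7.1]
[0.9, -0.5, 7.1]
```

View pics/c2.png

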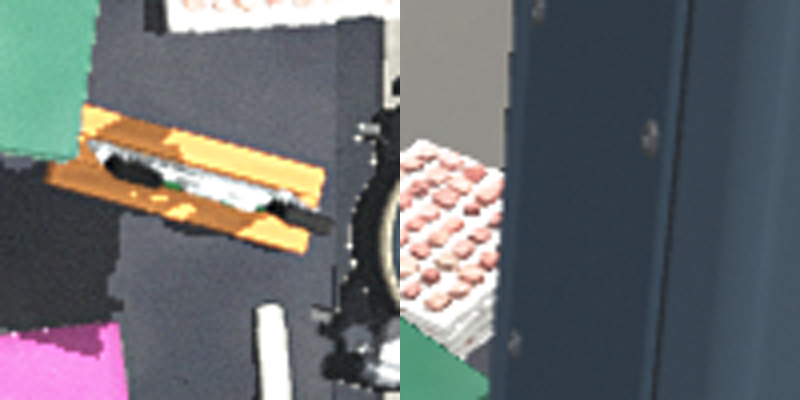

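The top crop shows the right ear at about (441,284). The open fingers straddle that row at u of about 445–465, which parallax accounts for. The scene camera is blocked by the arm. Next I descend.

```bash

python3 -m handwheel '[{"claw":100,"travel":[1,0,18],"twist":[0,0,0]},{"claw":100,"travel":[0.5,0,18],"twist":[0,0,0]},{"claw":100,"travel":[0,0,18],"twist":[0,0,0]},{"claw":100,"travel":[0,0,16],"twist":[0,0,0]},{"claw":100,"travel":[0,0,12],"twist":[0,0,0]}]'
python3 -m handwheel '[{"claw":5,"travel":[0,0,0],"twist":[0,0,0]},{"claw":5,"travel":[0,0,0],"twist":[0,0,0]},{"claw":0,"travel":[0,0,0],"twist":[0,0,0]},{"claw":0,"travel":[0,0,0],"twist":[0,0,0]},{"claw":0,"travel":[0,0,0],"twist":[0,0,0]}]'
python3 -m handwheel '[{"claw":0,"travel":[0,0,0],"twist":[0,0,0]},{"claw":0,"travel":[0,0,0],"twist":[0,0,0]},{"claw":0,"travel":[0,0,0],"twist":[0,0,0]},{"claw":0,"travel":[0,0,0],"twist":[0,0,0]},{"claw":0,"travel":[0,0,0],"twist":[0,0,0]}]'
```

```text
time: 2.7
ee_pos: [384.8, -320.8, 89.6]
tcp_rot: [[0.236, 0.972, -0.001], [0.972, -0.236, 0.001], [0.001, -0.001, -1.0]]
ft_force: [0.1, 0.5, -0.1]
width: 1.005
time: 3.2
ee_pos: [385.5, -321.8, 91.2]
tcp_rot: [[0.237, 0.971, 0.001], [0.971, -0.237, -0.001], [-0.0, 0.001, -1.0]]
ft_force: [-0.0, -0.3, -0.6]
width: 0.144
time: 3.7
ee_pos: [385.5, -321.8, 91.2]
tcp_rot: [[0.237, 0.971, 0.001], [0.971, -0.237, -0.001], [-0.0, 0.001, -1.0]]
ft_force: [0.3, 0.4, 5.6]
width: 0.078
```

```bash

python3 -m handwheel '[{"claw":0,"travel":[0,0,0],"twist":[0,0,0]},{"claw":0,"travel":[0,0,-3],"twist":[0,0,0]},{"claw":0,"travel":[0,0,-5],"twist":[0,0,0]},{"claw":0,"travel":[0,0,-10],"twist":[0,0,0]},{"claw":0,"travel":[0,0,-10],"twist":[0,0,0]}]'
python3 -m handwheel '[{"claw":0,"travel":[0,0,-20],"twist":[0,0,0]},{"claw":0,"travel":[0,0,-20],"twist":[0,0,0]},{"claw":0,"travel":[0,0,-20],"twist":[0,0,0]},{"claw":0,"travel":[0,0,-20],"twist":[0,0,0]},{"claw":0,"travel":[0,0,0],"twist":[0,0,0]}]'
python3 - <<'E'
from h import *
st(); b=snap('top','top2');a=snap('scene','scene2')
c=lambda s,u,v,w,h,k: cv2.resize(s['image'][v:v+h,u:u+w,::-1],(w*k,h*k),interpolation=cv2.INTER_CUBIC)
cv2.imwrite('pics/c3.png',np.hstack([c(b,370,220,100,140,4),c(a,370,110,100,140,4)]))
E
```

```text
time: 4.2
ee_pos: [385.2, -321.6, 119.6]
tcp_rot: [[0.237, 0.971, -0.0], [0.971, -0.237, -0.0], [-0.0, -0.0, -1.0]]
ft_force: [0.5, -0.8, -1.8]
width: 0.079
time: 4.7
ee_pos: [386.3, -322.4, 201.7]
tcp_rot: [[0.237, 0.971, 0.003], [0.971, -0.237, -0.003], [-0.002, 0.004, -1.0]]
ft_force: [-0.0, -1.0, -2.6]
width: 0.083
t 4.7 p [ 386.3 -322.4  201.7] F [-0.  -1.  -2.6] w 0.083
[[0.237, 0.971, 0.003], [0.971, -0.237, -0.003], [-0.002, 0.004, -1.0]] [-0.7   0.21 -0.03  1.32 -0.    1.11]
```

View pics/c3.png

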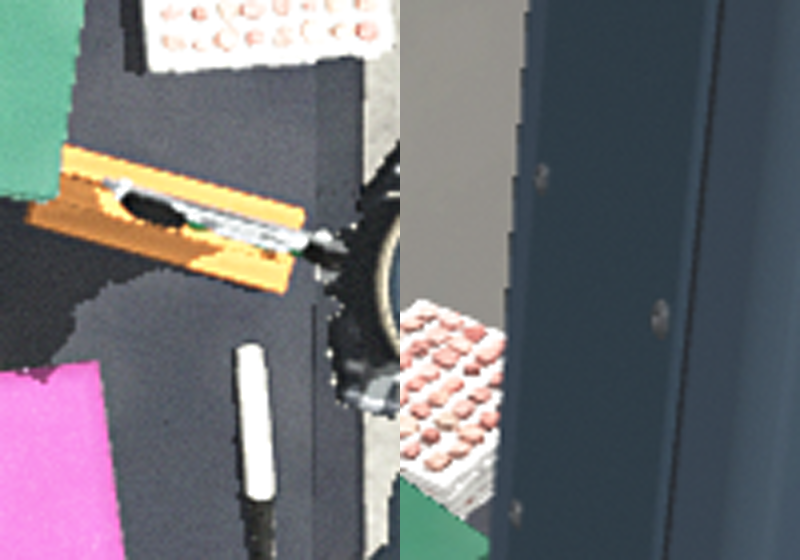

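Held: the card is clear of the foot and weighs about 2 N. Now the peg line and the box height.

```bash
python3 - <<'E'
from h import *
b=load('top0');C=cloud(b)
m=(C[...,0]>330)&(C[...,0]<560)&(C[...,1]<-60)&(C[...,1]>-220);P=C[m];Q=P[P[:,2]>40];print('box top',np.percentile(Q[:,2],[50,99]),Q[:,:2].min(0),Q[:,:2].max(0))
def ray(u,v,z):
    d=b['extrinsics'][:3,:3]@np.linalg.inv(b['mtx'])@[u,v,1]; o=b['extrinsics'][:3,3]; return o+d*(z-o[2])/d[2]
g=cv2.cvtColor(b['image'],cv2.COLOR_RGB2GRAY).astype(float)
def edges(v,u0,u1):
    r=cv2.resize(g[v:v+1,u0:u1],None,fx=1,fy=1)[0]; d=np.diff(r); i=d.argmax(); j=d.argmin()
    sub=lambda d,i:i+.5+(0 if i in(0,len(d)-1) else .5*(abs(d[i-1])-abs(d[i+1]))/(abs(d[i-1])-2*abs(d[i])+abs(d[i+1])-1e-9)); return u0+sub(d,i),u0+sub(d,j)
for nm,vs,u0,u1,z in(('arm',range(212,247,2),228,256,190),('peg',range(252,262),238,254,171)):
    out=[]
    for v in vs:
        e=edges(v,u0,u1); p=[ray(x,v,z)[:2] for x in e]; out.append([p[0][0],*(q[1] for q in p)])
    out=np.array(out); print(nm);print(np.round(out.T,1).tolist()); 
    for k in(1,2):
        f=np.polyfit(out[:,0],out[:,k],1); r=out[:,k]-np.polyval(f,out[:,0]); mm=abs(r)<2; print(np.degrees(np.arctan(np.polyfit(out[mm,0],out[mm,k],1))[0]),mm.sum())
    c=out[:,1:].mean(1);print('mid',np.median(out[:,0]),np.median(c))
# steel foot right edge
o=[]
for v in range(205,246,2):
    r=g[v,262:290]; d=np.diff(cv2.GaussianBlur(r[None],(3,1),0)[0]); o.append(ray(262+d.argmin()+.5,v,12)[:2])
o=np.array(o);print(np.round(o[::4],1).tolist(),np.degrees(np.arctan(np.polyfit(o[:,0],o[:,1],1)[0])))
plan([340,-150,202],-5,5); 
plan([385,49,185],3.5,5,[340,-150,202],np.array([[np.sin(np.radians(5)),np.cos(np.radians(5)),0],[np.cos(np.radians(5)),-np.sin(np.radians(5)),0],[0,0,-1]]))
E
```

```text
box top [  80.52838831 1103.63802742] [ 407.92964464 -219.95718537] [559.97776226 -60.0308635 ]
arm
[[528.3, 524.1, 519.9, 515.8, 511.6, 507.4, 503.2, 499.1, 494.9, 490.8, 486.6, 482.5, 478.3, 474.2, 470.0, 465.9, 461.8, 457.6], [119.8, 119.6, 119.5, 119.3, 119.2, 118.6, 118.7, 118.4, 118.5, 118.3, 117.2, 116.8, 116.2, 115.8, 115.5, 115.4, 115.2, 115.1], [92.9, 88.1, 125.5, 92.2, 92.0, 91.9, 91.6, 90.4, 90.3, 90.2, 89.5, 89.2, 88.8, 88.6, 88.5, 88.4, 89.5, 121.7]]
4.28456290425827 18
5.023809871944367 1
mid 492.8363062220621 104.30383418884404
peg
[[446.2, 444.1, 442.0, 439.9, 437.8, 435.7, 433.6, 431.5, 429.3, 427.3], [105.3, 105.1, 105.0, 104.9, 104.7, 104.6, 104.6, 104.4, 104.2, 102.7], [96.7, 96.5, 96.1, 96.2, 96.0, 95.5, 95.2, 95.2, 95.8, 96.5]]
5.531677580320526 10
2.353361796315914 10
mid 436.7112357917334 100.17522435104023
[[570.4, 59.1], [550.4, 58.4], [530.4, 57.8], [510.6, 54.6], [490.8, 54.0], [470.9, 53.3]] 2.8090216046973575
yaw -13.72 step 35.5 twist z/row -1.74
[31.2, -17.0, -0.7]
[31.7, -16.0, -0.7]
[32.2, -15.0, -0.7]
[32.6, -14.0, -0.7]
[33.0, -13.0, -0.7]
yaw -5.0 step 40.9 twist z/row -1.7
[40.4, 5.5, 3.4]
[40.3, 6.7, 3.4]
[40.0, 7.9, 3.4]
[39.8, 9.1, 3.4]
[39.5, 10.2, 3.4]<stdin>:16: RankWarning: Polyfit may be poorly conditioned
```

```bash

python3 -m handwheel '[{"claw":0,"travel":[31.2,-17,0],"twist":[0,0,-1.77]},{"claw":0,"travel":[31.7,-16,0],"twist":[0,0,-1.77]},{"claw":0,"travel":[32.2,-15,0],"twist":[0,0,-1.77]},{"claw":0,"travel":[32.6,-14,0],"twist":[0,0,-1.77]},{"claw":0,"travel":[33,-13,0],"twist":[0,0,-1.77]}]'
python3 -m handwheel '[{"claw":0,"travel":[40.4,5.5,1],"twist":[0,0,-1.77]},{"claw":0,"travel":[40.3,6.7,1],"twist":[0,0,-1.77]},{"claw":0,"travel":[40,7.9,1],"twist":[0,0,-1.77]},{"claw":0,"travel":[39.8,9.1,1],"twist":[0,0,-1.77]},{"claw":0,"travel":[35,8,1],"twist":[0,0,-1.77]}]'
python3 -m handwheel '[{"claw":0,"travel":[0,0,2],"twist":[0,0,0]},{"claw":0,"travel":[0,0,2],"twist":[0,0,0]},{"claw":0,"travel":[0,0,2],"twist":[0,0,0]},{"claw":0,"travel":[0,0,0],"twist":[0,0,0]},{"claw":0,"travel":[0,0,0],"twist":[0,0,0]}]'
python3 - <<'E'
from h import *
st(); b=snap('top','top3');a=snap('scene','scene3')
c=lambda s,u,v,w,h,k: cv2.resize(s['image'][v:v+h,u:u+w,::-1],(w*k,h*k),interpolation=cv2.INTER_CUBIC)
cv2.imwrite('pics/c4.png',np.hstack([c(b,205,210,100,140,4),c(a,200,230,100,140,4)]))
E
```

```text
time: 5.3
ee_pos: [338.6, -148.5, 197.6]
tcp_rot: [[0.084, 0.996, -0.001], [0.996, -0.084, 0.001], [0.001, -0.001, -1.0]]
ft_force: [0.1, 0.4, -0.7]
width: 0.076
time: 5.8
ee_pos: [381.3, 46.5, 192.8]
tcp_rot: [[-0.071, 0.997, -0.001], [0.997, 0.071, -0.0], [-0.0, -0.001, -1.0]]
ft_force: [0.5, 0.3, -2.3]
width: 0.08
time: 6.3
ee_pos: [381.7, 43.9, 187.6]
tcp_rot: [[-0.068, 0.998, -0.0], [0.998, 0.068, -0.0], [-0.0, -0.0, -1.0]]
ft_force: [-1.1, 0.6, -1.4]
width: 0.081
t 6.3 p [381.7  43.9 187.6] F [-1.1  0.6 -1.4] w 0.081
[[-0.068, 0.998, -0.0], [0.998, 0.068, -0.0], [-0.0, -0.0, -1.0]] [ 0.11 -0.02 -0.33  1.26 -0.    1.62]
```

View pics/c4.png

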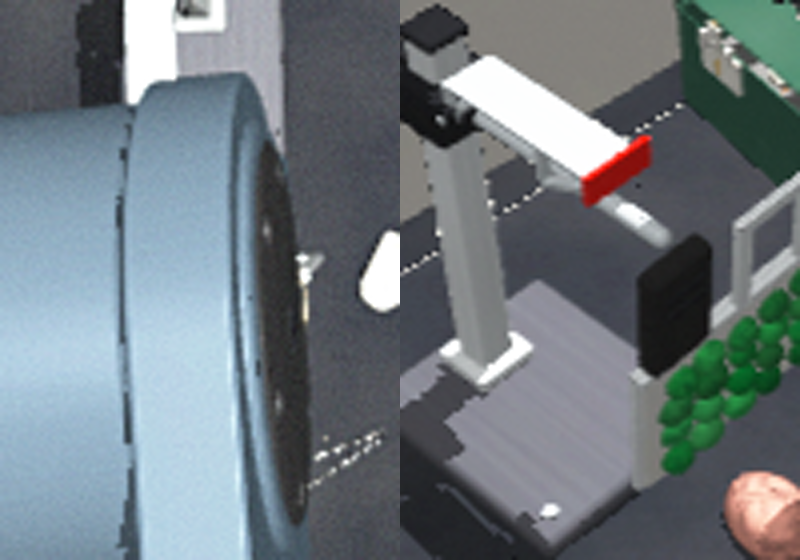

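The scene crop shows the card's left ear at about (268,305), with its eye to the right and behind it from u of about 285. The peg tip is at about (266,290). I'll measure both in this one camera.

```bash
python3 - <<'E'
from h import *
a=load('scene3');C=cloud(a)
s=state();p=s['ee_pos'];cx=np.array([.998,.068]);cy=np.array([-.068,.998])
d=C[...,:2]-p[:2];X=d@cx;Y=d@cy;Z=C[...,2]
hs=cv2.cvtColor(a['image'],cv2.COLOR_RGB2HSV)
m=(abs(X)<15)&(Y>75)&(Y<125)&(Z>150)&(Z<235)&(hs[...,2]<80)
print('Lear n',m.sum(),'X',np.percentile(X[m],[5,50,95]),'Y',np.percentile(Y[m],[2,50,98]),'Z',np.percentile(Z[m],[2,50,98]))
for z in range(165,225,8):
    k=m&(Z>z)&(Z<z+8); print(z,k.sum(),np.round(np.median(X[k]),1) if k.sum() else '')
m=(abs(X)<15)&(Y>28)&(Y<70)&(Z>175)&(Z<230)&(hs[...,2]>90)&(hs[...,1]<60)
print('bridge n',m.sum(),'X',np.percentile(X[m],[5,50,95]),'Y',np.percentile(Y[m],[2,50,98]),'Z',np.percentile(Z[m],[2,50,98]))
k=m&(Z>198); print('bar',k.sum(),np.percentile(X[k],[5,50,95]),np.percentile(Y[k],[2,50,98]),np.percentile(Z[k],[2,50,98]))
vv,uu=np.where(m);print(uu.min(),uu.max(),vv.min(),vv.max())
# peg in card-aligned coords
m=(X>25)&(X<70)&(abs(Y-55)<15)&(Z>155)&(Z<180); print('peg',m.sum(),np.round(np.median(np.c_[X[m],Y[m],Z[m]],0),1),'Xmin',X[m].min())
for x in range(36,66,4):
    k=m&(abs(X-x)<2); print(x,k.sum(),np.round([np.median(Y[k]),Z[k].min(),np.median(Z[k]),Z[k].max(),Y[k].min(),Y[k].max()],1) if k.sum() else '')
print(state()['ee_pos'])
c=lambda s,u,v,w,h,k: cv2.resize(s['image'][v:v+h,u:u+w,::-1],(w*k,h*k),interpolation=cv2.INTER_CUBIC)
cv2.imwrite('pics/c5.png',c(a,230,225,130,110,6))
E
```

```text
Lear n 529 X [-6.45637558 -3.38388096  2.16067848] Y [ 79.82773888  95.6481478  106.64834122] Z [160.72719787 199.68420223 218.51420301]
165 18 -1.8
173 65 -2.4
181 70 -3.1
189 67 -3.8
197 72 -5.0
205 77 -5.5
213 145 -3.3
221 0 
bridge n 229 X [-3.28102103 -0.99379961  1.91047536] Y [28.80625587 49.68886813 63.6028317 ] Z [175.99166536 203.06203847 211.76174043]
bar 134 [-3.47540541 -1.97724895  0.95935745] [29.15249632 48.13905068 63.41078382] [198.87471919 209.29260376 212.20292978]
283 302 272 303
peg 94 [ 55.9  56.6 169.8] Xmin 42.96055798997216
36 0 
40 0 
44 14 [ 56.  165.3 168.9 171.6  51.8  58.8]
48 13 [ 56.4 166.4 170.2 172.6  52.7  58.9]
52 12 [ 57.6 165.  169.6 171.5  52.5  58.9]
56 14 [ 56.5 167.3 170.3 171.1  51.8  59.6]
60 12 [ 56.8 166.6 169.7 172.1  53.4  59.1]
64 15 [ 57.5 166.1 169.7 172.2  51.5  59.5]
[381.81983607  44.13110037 187.78729708]
```

View pics/c5.png

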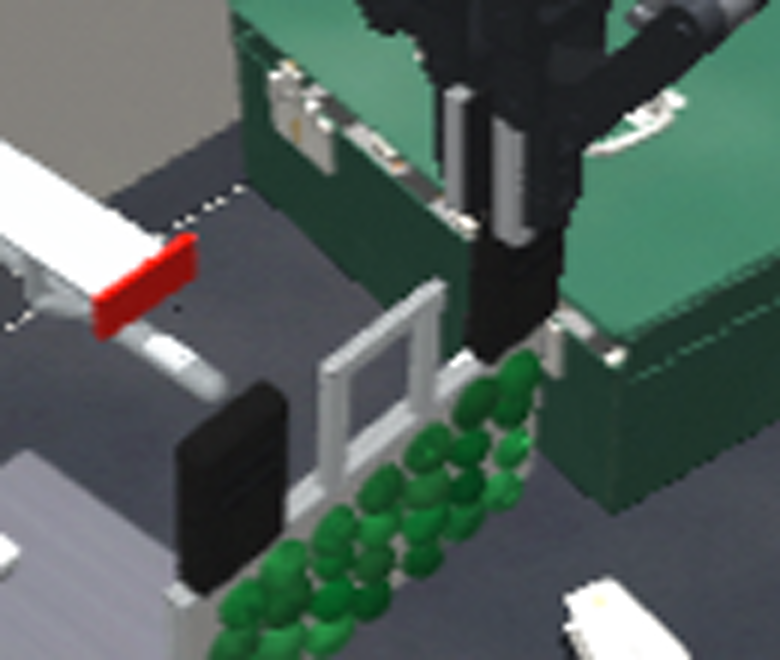

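The crop shows the eye bar from crop pixel (322,365) to (445,285), and the peg tip at about (220,390). In card axes the peg sits about 8 mm further left (+y), 44 mm ahead, and about 25 mm below entry height. I'll shift, lower, then thread the eye.

```bash

python3 -m handwheel '[{"claw":0,"travel":[2,0,5],"twist":[0,0,0]},{"claw":0,"travel":[2,0,5],"twist":[0,0,0]},{"claw":0,"travel":[2,0,5],"twist":[0,0,0]},{"claw":0,"travel":[2,0,5],"twist":[0,0,0]},{"claw":0,"travel":[0,0,5],"twist":[0,0,0]}]'
python3 -m handwheel '[{"claw":0,"travel":[0,6,0],"twist":[0,0,0]},{"claw":0,"travel":[0,11,0],"twist":[0,0,0]},{"claw":0,"travel":[0,11,0],"twist":[0,0,0]},{"claw":0,"travel":[0,6,0],"twist":[0,0,0]},{"claw":0,"travel":[0,0,0],"twist":[0,0,0]}]'
python3 - <<'E'
from h import *
st(); a=snap('scene','scene4')
c=lambda s,u,v,w,h,k: cv2.resize(s['image'][v:v+h,u:u+w,::-1],(w*k,h*k),interpolation=cv2.INTER_CUBIC)
cv2.imwrite('pics/c6.png',c(a,220,230,120,95,6))
E
```

```text
time: 6.9
ee_pos: [381.1, 52.9, 162.2]
tcp_rot: [[-0.07, 0.998, -0.0], [0.998, 0.07, 0.0], [0.0, -0.0, -1.0]]
ft_force: [0.4, 0.2, -1.7]
width: 0.082
time: 7.4
ee_pos: [416.2, 55.0, 162.6]
tcp_rot: [[-0.069, 0.998, -0.0], [0.998, 0.069, -0.0], [-0.0, -0.0, -1.0]]
ft_force: [-1.0, 0.2, -2.3]
width: 0.079
t 7.4 p [416.2  55.  162.6] F [-1.   0.2 -2.3] w 0.079
[[-0.069, 0.998, -0.0], [0.998, 0.069, -0.0], [-0.0, -0.0, -1.0]] [ 0.13  0.06 -0.31  1.2   0.    1.63]
```

View pics/c6.png

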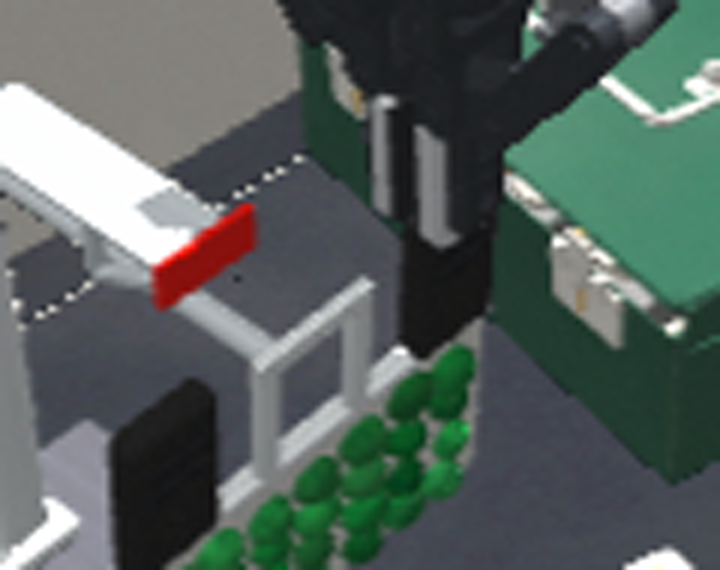

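The eye is about 10 mm in front of the tip. In the picture the tip overlaps the eye's left leg at crop pixel (265,360), so I'll check the lateral alignment with numbers.

```bash
python3 - <<'E'
from h import *
a=load('scene4');C=cloud(a)
s=state();p=s['ee_pos'];cx=np.array([.998,.069]);cy=np.array([-.069,.998])
L=lambda q:np.round([(q[:2]-p[:2])@cx,(q[:2]-p[:2])@cy,q[2]],1)
# eye: bar ends, legs (crop px/6 + 220,230)
for n,(u,v) in dict(barL=(262,357),barM=(315,322),barR=(368,288),legL=(265,420),legL2=(264,450),legR=(355,340),legR2=(355,370),ear=(165,400),pegA=(215,315),pegB=(235,330),pegC=(250,342)).items():
    print(n,L(pt(a,round(220+u/6),round(230+v/6),0)))
d=C[...,:2]-p[:2];X=d@cx;Y=d@cy;Z=C[...,2]
for z in (176,182):
    m=(abs(X)<12)&(abs(Z-z)<3)&(Y>25)&(Y<70); print(z,np.round(np.sort(Y[m]),1).tolist())
m=(X>12)&(X<34)&(abs(Y-52)<15)&(Z>155)&(Z<180); print('peg',m.sum(),np.round(np.median(np.c_[X[m],Y[m],Z[m]],0),1),np.percentile(Y[m],[3,97]),np.percentile(Z[m],[3,97]))
m=(abs(X)<15)&(Y>65)&(Y<125)&(Z>140)&(Z<190)&(a['image'].max(-1)<80); print('Lear',np.percentile(Y[m],[1,99]))
print(proj(a,[421,101.4,167.5])*6-np.array([220*6,230*6]))
E
```

```text
barL [ -1.1  60.1 184.6]
barM [ -1.9  45.  185.8]
barR [ -1.6  26.4 184.1]
legL [ -0.7  61.3 165.2]
legL2 [  0.5  61.  153.9]
legR [ -0.5  30.3 168.1]
legR2 [  0.8  29.7 156.5]
ear [ -1.4  89.8 193.6]
pegA [ 28.7  48.2 172.5]
pegB [ 22.8  48.1 170.1]
pegC [ 15.9  48.6 170.9]
176 [26.1, 26.1, 26.8, 28.3, 28.6, 29.0, 30.3, 31.5, 31.8, 31.9, 31.9, 32.0, 32.3, 33.1, 55.7, 56.9, 57.0, 58.3, 59.2, 61.3, 61.5, 62.8, 63.0, 63.1, 63.2, 63.3, 63.6]
182 [26.2, 26.4, 27.8, 28.5, 29.4, 30.3, 31.6, 33.1, 34.0, 34.4, 34.5, 35.0, 35.7, 36.3, 36.9, 37.1, 37.1, 39.0, 39.5, 40.5, 41.3, 42.0, 42.9, 43.1, 44.9, 45.3, 45.8, 46.2, 47.2, 47.3, 49.2, 49.6, 49.6, 49.8, 50.7, 50.9, 52.2, 52.9, 53.3, 53.7, 54.5, 54.6, 55.5, 55.9, 56.2, 57.0, 57.3, 58.6, 58.7, 59.0, 59.0, 59.9, 59.9, 60.1, 60.7, 61.1, 61.4, 62.6, 62.9, 63.0, 63.3, 63.3, 63.6, 64.2]
peg 63 [ 23.7  48.6 170.1] [43.81668941 50.5223358 ] [165.69665632 172.49105514]
Lear [ 80.72332805 107.00643788]
[281.59905255 360.21907758]
```

Legs at Y 29 and 61 put the eye centre at 45, against a peg axis at about 46.5, so the sides have room. I'll thread 20 mm, then lower in small steps.

```bash

python3 -m handwheel '[{"claw":0,"travel":[1.5,5,0],"twist":[0,0,0]},{"claw":0,"travel":[0,6,0],"twist":[0,0,0]},{"claw":0,"travel":[0,6,0],"twist":[0,0,0]},{"claw":0,"travel":[0,3,0],"twist":[0,0,0]},{"claw":0,"travel":[0,0,0],"twist":[0,0,0]}]'
python3 -m handwheel '[{"claw":0,"travel":[0,0,1],"twist":[0,0,0]},{"claw":0,"travel":[0,0,1],"twist":[0,0,0]},{"claw":0,"travel":[0,0,1],"twist":[0,0,0]},{"claw":0,"travel":[0,0,1],"twist":[0,0,0]},{"claw":0,"travel":[0,0,0],"twist":[0,0,0]}]'
python3 - <<'E'
from h import *
st(); a=snap('scene','scene5')
c=lambda s,u,v,w,h,k: cv2.resize(s['image'][v:v+h,u:u+w,::-1],(w*k,h*k),interpolation=cv2.INTER_CUBIC)
cv2.imwrite('pics/c7.png',c(a,215,230,110,95,6))
E
```

```text
time: 7.95
ee_pos: [435.4, 57.9, 162.6]
tcp_rot: [[-0.069, 0.998, -0.0], [0.998, 0.069, -0.0], [-0.0, -0.0, -1.0]]
ft_force: [-0.1, 0.3, -1.8]
width: 0.077
time: 8.45
ee_pos: [434.9, 57.9, 158.6]
tcp_rot: [[-0.069, 0.998, -0.0], [0.998, 0.069, -0.0], [-0.0, -0.0, -1.0]]
ft_force: [-0.2, 0.2, -1.6]
width: 0.076
t 8.45 p [434.9  57.9 158.6] F [-0.2  0.2 -1.6] w 0.076
[[-0.069, 0.998, -0.0], [0.998, 0.069, -0.0], [-0.0, -0.0, -1.0]] [ 0.13  0.1  -0.27  1.2  -0.    1.63]
```

View pics/c7.png

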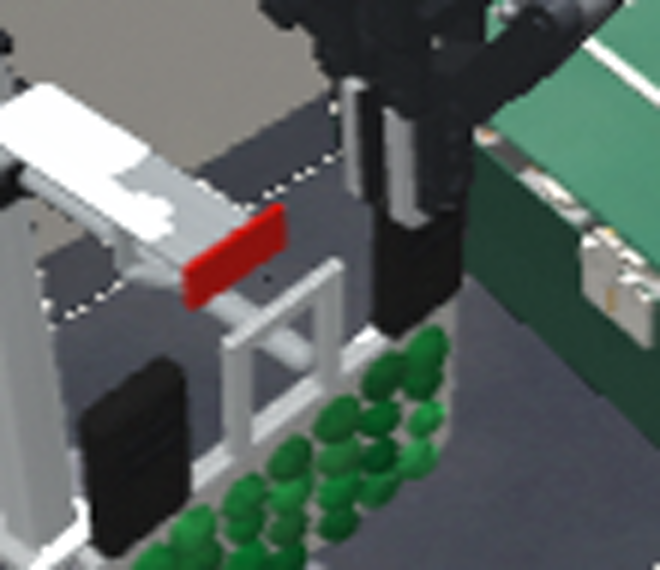

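The peg tip shows through the opening at crop pixel (303,357), so the eye is over the peg. Lowering to find contact.

```bash

python3 -m handwheel '[{"claw":0,"travel":[0,0,1],"twist":[0,0,0]},{"claw":0,"travel":[0,0,1],"twist":[0,0,0]},{"claw":0,"travel":[0,0,1],"twist":[0,0,0]},{"claw":0,"travel":[0,0,0],"twist":[0,0,0]},{"claw":0,"travel":[0,0,0],"twist":[0,0,0]}]'; python3 -c "from h import *;st()"
python3 -m handwheel '[{"claw":0,"travel":[0,0,0.5],"twist":[0,0,0]},{"claw":0,"travel":[0,0,0.5],"twist":[0,0,0]},{"claw":0,"travel":[0,0,0],"twist":[0,0,0]},{"claw":0,"travel":[0,0,0],"twist":[0,0,0]},{"claw":0,"travel":[0,0,0],"twist":[0,0,0]}]'; python3 -c "from h import *;st()"
```

```text
time: 9.0
ee_pos: [435.0, 57.9, 155.7]
tcp_rot: [[-0.07, 0.998, -0.0], [0.998, 0.07, -0.0], [-0.0, -0.0, -1.0]]
ft_force: [0.3, -0.0, -2.1]
width: 0.078
t 9.0 p [435.   57.9 155.7] F [ 0.3 -0.  -2.1] w 0.078
[[-0.07, 0.998, -0.0], [0.998, 0.07, -0.0], [-0.0, -0.0, -1.0]] [ 0.13  0.1  -0.28  1.19 -0.    1.63]
time: 9.5
ee_pos: [435.0, 57.9, 154.7]
tcp_rot: [[-0.07, 0.998, 0.0], [0.998, 0.07, 0.0], [0.0, 0.0, -1.0]]
ft_force: [0.3, 0.0, -2.6]
width: 0.075
t 9.5 p [435.   57.9 154.7] F [ 0.3  0.  -2.6] w 0.075
[[-0.07, 0.998, 0.0], [0.998, 0.07, 0.0], [0.0, 0.0, -1.0]] [ 0.13  0.1  -0.28  1.19  0.    1.63]
```

```bash

for i in 1 ; do python3 -m handwheel '[{"claw":0,"travel":[0,0,0.5],"twist":[0,0,0]},{"claw":0,"travel":[0,0,0.5],"twist":[0,0,0]},{"claw":0,"travel":[0,0,0],"twist":[0,0,0]},{"claw":0,"travel":[0,0,0],"twist":[0,0,0]},{"claw":0,"travel":[0,0,0],"twist":[0,0,0]}]' | grep -E 'ee_pos|force'; python3 -c "from h import *;print(state()['ft_torque'])"; done
python3 -m handwheel '[{"claw":0,"travel":[0,0,0.5],"twist":[0,0,0]},{"claw":0,"travel":[0,0,0.5],"twist":[0,0,0]},{"claw":0,"travel":[0,0,0],"twist":[0,0,0]},{"claw":0,"travel":[0,0,0],"twist":[0,0,0]},{"claw":0,"travel":[0,0,0],"twist":[0,0,0]}]' | grep -E 'ee_pos|force'; python3 -c "from h import *;print(state()['ft_torque'])"
```

```text
ee_pos: [435.0, 57.9, 153.7]
ft_force: [-1.1, 0.1, -1.5]
[-0.07947599 -0.05866208 -0.03454911]
ee_pos: [435.0, 57.9, 152.8]
ft_force: [0.1, -1.0, 0.1]
[-0.10283158  0.00707367  0.04048274]
```

```bash

python3 -m handwheel '[{"claw":0,"travel":[0,0,0],"twist":[0,0,0]},{"claw":0,"travel":[0,0,0],"twist":[0,0,0]},{"claw":0,"travel":[0,0,0],"twist":[0,0,0]},{"claw":0,"travel":[0,0,0],"twist":[0,0,0]},{"claw":0,"travel":[0,0,0],"twist":[0,0,0]}]' | grep -E 'ee_pos|force'
python3 -m handwheel '[{"claw":0,"travel":[0,0,0.5],"twist":[0,0,0]},{"claw":0,"travel":[0,0,0],"twist":[0,0,0]},{"claw":0,"travel":[0,0,0],"twist":[0,0,0]},{"claw":0,"travel":[0,0,0],"twist":[0,0,0]},{"claw":0,"travel":[0,0,0],"twist":[0,0,0]}]' | grep -E 'ee_pos|force'; python3 -c "from h import *;print(state()['ft_torque'])"
```

```text
ee_pos: [435.0, 57.9, 152.7]
ft_force: [-0.6, -0.2, 1.2]
ee_pos: [435.0, 57.9, 152.2]
ft_force: [0.2, -1.2, 0.1]
[-0.15461391  0.02738805 -0.08716451]
```

Contact: Fz went from about −2 N to +0.5 N, so the bar rests with 2–3 N. Sliding along the peg in small steps.

```bash

python3 -m handwheel '[{"claw":0,"travel":[0,2,0],"twist":[0,0,0]},{"claw":0,"travel":[0,2,0],"twist":[0,0,0]},{"claw":0,"travel":[0,2,0],"twist":[0,0,0]},{"claw":0,"travel":[0,2,0],"twist":[0,0,0]},{"claw":0,"travel":[0,2,0],"twist":[0,0,0]}]' | grep -E 'ee_pos|force'
python3 -m handwheel '[{"claw":0,"travel":[0,2,0],"twist":[0,0,0]},{"claw":0,"travel":[0,2,0],"twist":[0,0,0]},{"claw":0,"travel":[0,2,0],"twist":[0,0,0]},{"claw":0,"travel":[0,1,0],"twist":[0,0,0]},{"claw":0,"travel":[0,1,0],"twist":[0,0,0]}]' | grep -E 'ee_pos|force'
```

```text
ee_pos: [445.2, 58.6, 152.2]
ft_force: [-1.3, 0.0, 0.7]
ee_pos: [453.0, 59.1, 152.2]
ft_force: [-0.9, -0.3, 0.3]
```

```bash
python3 -c "
from h import *
print(state()['ft_force'],state()['ft_torque'])
a=snap('scene','scene6')
cv2.imwrite('pics/c8.png',cv2.resize(a['image'][230:325,195:305,::-1],None,fx=6,fy=6,interpolation=cv2.INTER_CUBIC))"
```

```text
[-0.93367691 -0.29866237  0.30422539] [-0.0018648   0.19968337  0.03161819]
```

View pics/c8.png

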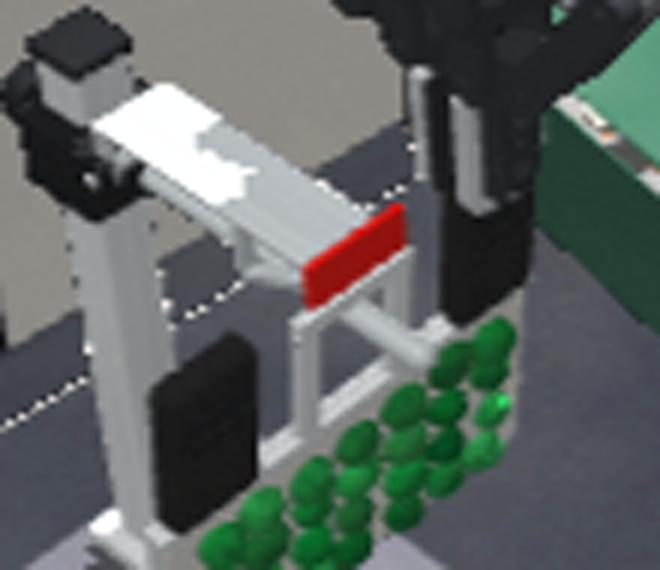

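The bar now sits under the red plate (crop (355,295)), with the peg coming through the eye to its tip at (430,355). Force is about 1 N. Continuing up the ramp.

```bash

python3 -m handwheel '[{"claw":0,"travel":[0,2,0],"twist":[0,0,0]},{"claw":0,"travel":[0,2,0],"twist":[0,0,0]},{"claw":0,"travel":[0,2,0],"twist":[0,0,0]},{"claw":0,"travel":[0,1,0],"twist":[0,0,0]},{"claw":0,"travel":[0,1,0],"twist":[0,0,0]}]' | grep -E 'ee_pos|force'
python3 -m handwheel '[{"claw":0,"travel":[0,2,0],"twist":[0,0,0]},{"claw":0,"travel":[0,2,0],"twist":[0,0,0]},{"claw":0,"travel":[0,2,0],"twist":[0,0,0]},{"claw":0,"travel":[0,1,0],"twist":[0,0,0]},{"claw":0,"travel":[0,1,0],"twist":[0,0,0]}]' | grep -E 'ee_pos|force'
```

```text
ee_pos: [460.9, 59.7, 152.1]
ft_force: [-2.6, -1.3, 0.9]
ee_pos: [469.0, 60.2, 152.2]
ft_force: [-2.3, 0.5, 0.3]
```

```bash

python3 -m handwheel '[{"claw":0,"travel":[0,2,0],"twist":[0,0,0]},{"claw":0,"travel":[0,2,0],"twist":[0,0,0]},{"claw":0,"travel":[0,2,0],"twist":[0,0,0]},{"claw":0,"travel":[0,1,0],"twist":[0,0,0]},{"claw":0,"travel":[0,1,0],"twist":[0,0,0]}]' | grep -E 'ee_pos|force'
python3 -m handwheel '[{"claw":0,"travel":[0,2,0],"twist":[0,0,0]},{"claw":0,"travel":[0,2,0],"twist":[0,0,0]},{"claw":0,"travel":[0,2,0],"twist":[0,0,0]},{"claw":0,"travel":[0,1,0],"twist":[0,0,0]},{"claw":0,"travel":[0,1,0],"twist":[0,0,0]}]' | grep -E 'ee_pos|force'
```

```text
ee_pos: [477.0, 60.8, 152.2]
ft_force: [-2.6, -0.2, 0.4]
ee_pos: [485.2, 61.4, 152.3]
ft_force: [-0.9, 0.2, 1.0]
```

```bash

python3 -m handwheel '[{"claw":0,"travel":[0,2,0],"twist":[0,0,0]},{"claw":0,"travel":[0,2,0],"twist":[0,0,0]},{"claw":0,"travel":[0,2,0],"twist":[0,0,0]},{"claw":0,"travel":[0,1,0],"twist":[0,0,0]},{"claw":0,"travel":[0,1,0],"twist":[0,0,0]}]' | grep -E 'ee_pos|force'
python3 -m handwheel '[{"claw":0,"travel":[0,2,0],"twist":[0,0,0]},{"claw":0,"travel":[0,2,0],"twist":[0,0,0]},{"claw":0,"travel":[0,2,0],"twist":[0,0,0]},{"claw":0,"travel":[0,1,0],"twist":[0,0,0]},{"claw":0,"travel":[0,1,0],"twist":[0,0,0]}]' | grep -E 'ee_pos|force'
python3 -c "
from h import *
st();a=snap('scene','scene7')
cv2.imwrite('pics/c9.png',cv2.resize(a['image'][225:320,185:295,::-1],None,fx=6,fy=6,interpolation=cv2.INTER_CUBIC))"
```

```text
ee_pos: [493.0, 61.9, 152.2]
ft_force: [0.2, 0.4, 1.1]
ee_pos: [501.0, 62.5, 152.2]
ft_force: [-0.5, 0.2, 0.9]
t 15.55 p [501.   62.5 152.2] F [-0.5  0.2  0.9] w 0.075
[[-0.07, 0.998, 0.0], [0.998, 0.07, 0.0], [0.0, 0.0, -1.0]] [ 0.12  0.24 -0.13  1.21  0.    1.63]
```

View pics/c9.png

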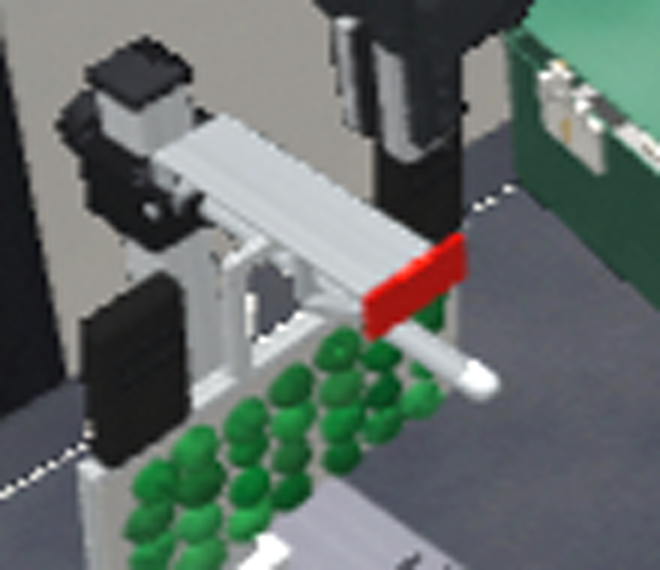

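The eye is past the flap nose: left leg at crop (235,300), with the flap arm back down over the peg. I'll confirm the flap is shut by its height, then tug back.

```bash

python3 - <<'E'
from h import *
for t in ('scene0','scene6','scene7'):
    a=load(t);C=cloud(a);hs=cv2.cvtColor(a['image'],cv2.COLOR_RGB2HSV)
    m=((hs[...,0]<8)|(hs[...,0]>172))&(hs[...,1]>150)&(C[...,2]>150)&(C[...,2]<260)&(C[...,0]>400); P=C[m];print(t,len(P),np.round(np.median(P,0),1),np.round(np.percentile(P[:,2],[3,97]),1))
    v,u=np.where(m);print(u.min(),u.max(),v.min(),v.max())
E
python3 -m handwheel '[{"claw":0,"travel":[0,-2,0],"twist":[0,0,0]},{"claw":0,"travel":[0,-2,0],"twist":[0,0,0]},{"claw":0,"travel":[0,-2,0],"twist":[0,0,0]},{"claw":0,"travel":[0,-1,0],"twist":[0,0,0]},{"claw":0,"travel":[0,-1,0],"twist":[0,0,0]}]' | grep -E 'ee_pos|force'
python3 -m handwheel '[{"claw":0,"travel":[0,-0.5,0],"twist":[0,0,0]},{"claw":0,"travel":[0,-0.5,0],"twist":[0,0,0]},{"claw":0,"travel":[0,-0.5,0],"twist":[0,0,0]},{"claw":0,"travel":[0,0,0],"twist":[0,0,0]},{"claw":0,"travel":[0,0,0],"twist":[0,0,0]}]' | grep -E 'ee_pos|force'
```

```text
scene0 135 [445.4 103.7 187.9] [180.3 194.2]
246 262 264 281
scene6 130 [445.5 104.1 188.4] [181.4 194.3]
246 262 264 280
scene7 133 [445.5 103.7 188.1] [180.9 194.4]
246 262 264 280
ee_pos: [492.8, 61.9, 152.3]
ft_force: [0.7, -0.1, 0.1]
ee_pos: [491.3, 61.8, 152.2]
ft_force: [-0.4, 0.7, -0.2]
```

```bash

python3 -m handwheel '[{"claw":0,"travel":[0,-0.5,0],"twist":[0,0,0]},{"claw":0,"travel":[0,-0.5,0],"twist":[0,0,0]},{"claw":0,"travel":[0,-0.5,0],"twist":[0,0,0]},{"claw":0,"travel":[0,0,0],"twist":[0,0,0]},{"claw":0,"travel":[0,0,0],"twist":[0,0,0]}]' | grep -E 'ee_pos|force'
python3 -m handwheel '[{"claw":0,"travel":[0,-0.5,0],"twist":[0,0,0]},{"claw":0,"travel":[0,-0.5,0],"twist":[0,0,0]},{"claw":0,"travel":[0,-0.5,0],"twist":[0,0,0]},{"claw":0,"travel":[0,0,0],"twist":[0,0,0]},{"claw":0,"travel":[0,0,0],"twist":[0,0,0]}]' | grep -E 'ee_pos|force'
```

```text
ee_pos: [489.8, 61.7, 152.2]
ft_force: [-0.2, -0.3, 0.5]
ee_pos: [488.3, 61.6, 152.2]
ft_force: [0.7, 0.6, 0.5]
```

```bash

python3 -m handwheel '[{"claw":0,"travel":[0,-0.5,0],"twist":[0,0,0]},{"claw":0,"travel":[0,-0.5,0],"twist":[0,0,0]},{"claw":0,"travel":[0,-0.5,0],"twist":[0,0,0]},{"claw":0,"travel":[0,0,0],"twist":[0,0,0]},{"claw":0,"travel":[0,0,0],"twist":[0,0,0]}]' | grep -E 'ee_pos|force'
python3 -m handwheel '[{"claw":0,"travel":[0,-0.5,0],"twist":[0,0,0]},{"claw":0,"travel":[0,-0.5,0],"twist":[0,0,0]},{"claw":0,"travel":[0,0,0],"twist":[0,0,0]},{"claw":0,"travel":[0,0,0],"twist":[0,0,0]},{"claw":0,"travel":[0,0,0],"twist":[0,0,0]}]' | grep -E 'ee_pos|force'; python3 -c "from h import *;print(state()['ft_torque'])"
```

```text
ee_pos: [486.8, 61.5, 152.2]
ft_force: [0.8, 0.1, 1.0]
ee_pos: [485.9, 61.5, 152.2]
ft_force: [1.3, 0.1, -0.3]
[ 0.06332225 -0.18060511  0.00794517]
```

```bash

python3 -m handwheel '[{"claw":0,"travel":[0,-0.5,0],"twist":[0,0,0]},{"claw":0,"travel":[0,-0.5,0],"twist":[0,0,0]},{"claw":0,"travel":[0,0,0],"twist":[0,0,0]},{"claw":0,"travel":[0,0,0],"twist":[0,0,0]},{"claw":0,"travel":[0,0,0],"twist":[0,0,0]}]' | grep -E 'ee_pos|force'
python3 -m handwheel '[{"claw":0,"travel":[0,-0.5,0],"twist":[0,0,0]},{"claw":0,"travel":[0,0,0],"twist":[0,0,0]},{"claw":0,"travel":[0,0,0],"twist":[0,0,0]},{"claw":0,"travel":[0,0,0],"twist":[0,0,0]},{"claw":0,"travel":[0,0,0],"twist":[0,0,0]}]' | grep -E 'ee_pos|force'; python3 -c "from h import *;print(state()['ft_torque'])"
```

```text
ee_pos: [485.1, 61.4, 152.3]
ft_force: [4.5, 0.7, 0.0]
ee_pos: [484.7, 61.4, 152.4]
ft_force: [5.7, 0.9, 0.2]
[ 0.16812352 -1.20544354 -0.23350405]
```

The flap holds at 5.7 N, and the torque puts the resultant near the peg. Hold for half a second, slide 9 mm inward, then release.

```bash

python3 -m handwheel '[{"claw":0,"travel":[0,0,0],"twist":[0,0,0]},{"claw":0,"travel":[0,0,0],"twist":[0,0,0]},{"claw":0,"travel":[0,0,0],"twist":[0,0,0]},{"claw":0,"travel":[0,0,0],"twist":[0,0,0]},{"claw":0,"travel":[0,0,0],"twist":[0,0,0]}]' | grep -E 'ee_pos|force'
python3 -m handwheel '[{"claw":0,"travel":[0,1,0],"twist":[0,0,0]},{"claw":0,"travel":[0,1,0],"twist":[0,0,0]},{"claw":0,"travel":[0,2,0],"twist":[0,0,0]},{"claw":0,"travel":[0,2,0],"twist":[0,0,0]},{"claw":0,"travel":[0,2,0],"twist":[0,0,0]}]' | grep -E 'ee_pos|force'
python3 -m handwheel '[{"claw":0,"travel":[0,1,0],"twist":[0,0,0]},{"claw":0,"travel":[0,0,-0.5],"twist":[0,0,0]},{"claw":0,"travel":[0,0,0],"twist":[0,0,0]},{"claw":0,"travel":[0,0,0],"twist":[0,0,0]},{"claw":0,"travel":[0,0,0],"twist":[0,0,0]}]' | grep -E 'ee_pos|force'
python3 -c "
from h import *
st();a=snap('scene','scene8')
cv2.imwrite('pics/c10.png',cv2.resize(a['image'][225:320,185:295,::-1],None,fx=6,fy=6,interpolation=cv2.INTER_CUBIC))"
```

```text
ee_pos: [484.7, 61.4, 152.3]
ft_force: [5.7, 0.1, 0.3]
ee_pos: [492.2, 61.9, 152.0]
ft_force: [-1.2, -0.8, 1.5]
ee_pos: [493.3, 62.0, 152.7]
ft_force: [-1.5, 0.7, 0.0]
t 21.1 p [493.3  62.  152.7] F [-1.5  0.7  0. ] w 0.08
[[-0.07, 0.998, 0.0], [0.998, 0.07, 0.0], [0.0, 0.0, -1.0]] [ 0.12  0.22 -0.14  1.21  0.    1.63]
```

View pics/c10.png

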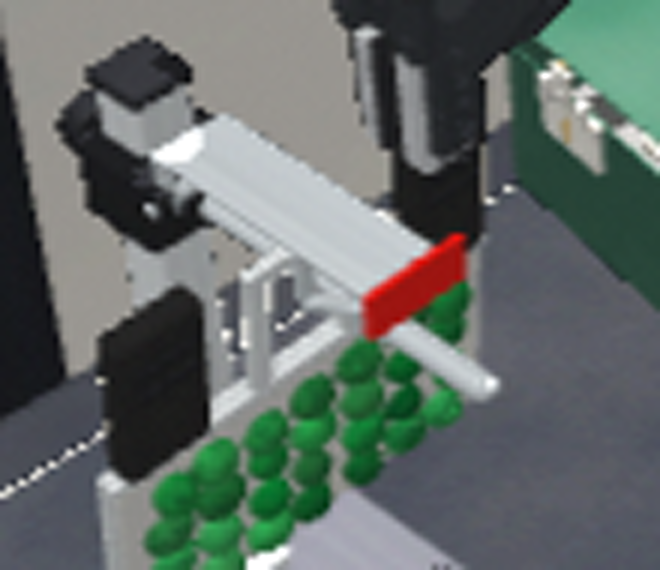

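The flap is shut and the eye is inside it (leg at crop (258,310)). Releasing gently and lifting away.

```bash

python3 -m handwheel '[{"claw":15,"travel":[0,0,0],"twist":[0,0,0]},{"claw":20,"travel":[0,0,0],"twist":[0,0,0]},{"claw":30,"travel":[0,0,0],"twist":[0,0,0]},{"claw":40,"travel":[0,0,0],"twist":[0,0,0]},{"claw":50,"travel":[0,0,0],"twist":[0,0,0]}]' | grep -E 'ee_pos|force|width'
python3 -m handwheel '[{"claw":50,"travel":[0,0,0],"twist":[0,0,0]},{"claw":50,"travel":[0,0,0],"twist":[0,0,0]},{"claw":50,"travel":[0,0,-3],"twist":[0,0,0]},{"claw":50,"travel":[0,0,-5],"twist":[0,0,0]},{"claw":50,"travel":[0,0,-8],"twist":[0,0,0]}]' | grep -E 'ee_pos|force|width'
python3 -m handwheel '[{"claw":50,"travel":[0,0,-10],"twist":[0,0,0]},{"claw":50,"travel":[0,0,-20],"twist":[0,0,0]},{"claw":50,"travel":[0,0,-20],"twist":[0,0,0]},{"claw":50,"travel":[0,0,-20],"twist":[0,0,0]},{"claw":50,"travel":[0,0,-20],"twist":[0,0,0]}]' | grep -E 'ee_pos|force|width'
python3 -m handwheel '[{"claw":50,"travel":[-10,0,-10],"twist":[0,0,0]},{"claw":50,"travel":[-20,0,0],"twist":[0,0,0]},{"claw":50,"travel":[-20,0,0],"twist":[0,0,0]},{"claw":50,"travel":[-10,0,0],"twist":[0,0,0]},{"claw":50,"travel":[0,0,0],"twist":[0,0,0]}]' | grep -E 'ee_pos|force|width'
python3 -c "
from h import *
a=snap('scene','scene9')
cv2.imwrite('pics/c11.png',cv2.resize(a['image'][215:345,175:345,::-1],None,fx=4,fy=4,interpolation=cv2.INTER_CUBIC))"
```

```text
ee_pos: [493.4, 61.9, 152.7]
ft_force: [1.1, 0.3, -0.1]
width: 0.5
ee_pos: [493.2, 62.0, 169.1]
ft_force: [-0.1, 0.4, -0.1]
width: 0.498
ee_pos: [493.4, 62.0, 260.4]
ft_force: [0.4, -1.1, 0.4]
width: 0.501
ee_pos: [497.5, 0.9, 268.7]
ft_force: [0.0, 0.2, 0.5]
width: 0.496
```

Picture limit reached, so I'll check the hang with numbers: two shots a second apart.

```bash

for i in 1 2; do python3 -m handwheel '[{"claw":50,"travel":[0,0,0],"twist":[0,0,0]},{"claw":50,"travel":[0,0,0],"twist":[0,0,0]},{"claw":50,"travel":[0,0,0],"twist":[0,0,0]},{"claw":50,"travel":[0,0,0],"twist":[0,0,0]},{"claw":50,"travel":[0,0,0],"twist":[0,0,0]}]' >/dev/null; done
python3 - <<'E'
from h import *
b=snap('scene','scene10')
cx=np.array([.998,.07]);cy=np.array([-.07,.998]);o=np.array([451-94*-.998-.0,0])
for t in('scene8','scene9','scene10'):
    a=load(t);C=cloud(a);hs=cv2.cvtColor(a['image'],cv2.COLOR_RGB2HSV);Z=C[...,2]
    box=(C[...,0]>430)&(C[...,0]<530)&(C[...,1]>30)&(C[...,1]<185)&(Z<260)
    red=((hs[...,0]<8)|(hs[...,0]>172))&(hs[...,1]>150)&box&(Z>150);pr=np.median(C[red],0)
    gr=box&(hs[...,0]>45)&(hs[...,0]<75)&(hs[...,1]>120)&(Z>50)
    f=lambda P:np.round([np.median((P[:,:2]-pr[:2])@cx),np.median((P[:,:2]-pr[:2])@cy),np.median(P[:,2])],1)
    print(t,'red',np.round(pr,1),'green n',gr.sum(),f(C[gr]))
    ear=box&(hs[...,2]<80)&(C[...,1]>135)&(C[...,1]<180)&(Z>120)&(C[...,0]<515); 
    print('  ear n',ear.sum(),f(C[ear]) if ear.any() else '', np.percentile(Z[ear],[2,98]) if ear.any() else '')
for t,(u,v) in {'stone':(292,358),'jar':(241,402),'loupe':(335,334)}.items():
    a=load('scene0');print(t,np.round(pt(a,u,v,2)-pt(b,u,v,2),1))
st()
E
```

```text
scene8 red [445.5 104.6 188.3] green n 884 [ 46.2  11.9 103.6]
  ear n 456 [ 41.   49.6 166.2] [137.78791345 185.541905  ]
scene9 red [445.5 103.9 188.2] green n 949 [ 40.3  11.2 104.3]
  ear n 490 [ 40.1  50.2 165.6] [137.57634448 185.74479366]
scene10 red [445.6 104.  188.2] green n 949 [ 40.1  12.  105.1]
  ear n 484 [ 39.9  50.1 165.9] [138.07357862 185.55314286]
stone [-0.3  0.2  0.4]
jar [-0.1  0.1  0.2]
loupe [-0.1  0.1  0.1]
t 24.25 p [497.6   2.1 268.7] F [ 0.4 -0.5 -0.7] w 0.5
[[-0.069, 0.998, 0.0], [0.998, 0.069, 0.0], [0.0, 0.0, -1.0]] [0.   0.21 0.13 1.49 0.   1.51]
```

```bash
python3 -c "
from rig import *
print(sign_off())"
```

```text
the job is handed in; nothing more can be done
None
```

The card is hanging on the peg behind the shut keeper flap, and the job was handed in at about 24 s with the robot clear of everything.

- **On the peg:** I took the card by its right ear and put the eye over the peg. I lowered it until it rested with about 2–3 N, then slid it in. Readings along the ramp stayed under 3 N. The flap fell shut at its starting height to within the camera noise (plate at z ≈ 188 mm), with the eye about 15 mm past the flap's inner face.
- **Tug test:** I pulled back against the flap with 5.7 N, read twice about 0.5 s apart, and it held. I then slid the card in again by 8–9 mm and released it. No force reading in the whole job passed 6 N.
- **Last checks:** Two views over a second apart show the card hanging still. Its eye is about 8 mm inside the flap face and the flap is still shut. The palm stone, gem jar and loupe have not moved (under 0.5 mm).

**Not fully checked:**
- The final hang was checked only by depth measurements, because the picture limit was reached.
- The two cameras disagreed by about 4–5 mm, so I aligned the eye to the peg within one camera.
- The held card leaned about 5° in the grip.

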